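Hook a tube mixer's return spring back onto its post

ROBOT

A 6-joint arm with a two-finger parallel gripper is mounted at the origin on the work surface. World frame = base frame: x ahead of the robot, y to its left, z up, the work surface at z = 0. Lengths are in mm, angles in rad, forces in N, time in s.
With the tool pointing down it reaches from about 150 to 775 mm from the base axis. Payload 6.1 kg.
Tool frame: the origin (TCP) lies between the finger pads; the fingertips stand 14 mm ahead of it and the grasp point (between the pads) lies 5 mm behind it (env.tip_extent is the distance from the TCP to the fingertips, in mm); z points along the fingers, y is the direction in which the jaws open and shut (so a half turn about z gives the same grasp; the last joint's range is limited). The gripper opens to 85 mm and grips with 20 to 120 N. Pads are 22 mm wide; open, the fingers measure 114 mm over their backs; the gripper's body (76 mm by 85 mm) begins 54 mm behind the grasp point. The pads swing forward as they close: fully open they stand 13 mm farther back than shut.
Start: joints at [1.152, 0.126, -0.04, 1.405, 0, 1.571], TCP at [213.491, 479.614, 245.295] pointing down, gripper open.
Joint ranges: [-2.72, 2.72], [-0.95, 1.95], [-1.27, 1.35], [-1.78, 2.02], [-1.46, 1.47], [-3.14, 3.14]. Speed limits (rad/s): [2.39, 2.39, 3.01, 3.14, 3.14, 3.14].

INTERFACE

Orientations are given as a rotation vector (axis times angle).
In Python, from cell import env gives the robot as it stands. Calls block until the motion is done:
- env.goto(position, orientation): joint-space move of the TCP to a pose.
- env.line_to(position, orientation=None, speed=150, stop_force=None): straight line of the TCP; orientation=None keeps the orientation; speed is the mean speed in mm/s. With stop_force (N) it stops when the force on the tool has changed by that much, and returns True; else False.
- env.move_j(angles): joint-space move.
- env.let_go() and env.clamp(grasp_force=None): open the fingers fully, or close them until they stop; grasp_force is the grip in N (None keeps the last).
- env.dwell(seconds).
- env.solve_ik(position, orientation): joint angles nearest the present ones, or None.
- env.get_image(name): name is "side" or "top"; returns the picture (480x640x3 uint8, red, green, blue); there is no depth.
- env.camera_info(name): a dict with "camera_matrix" (3x3 intrinsics, pixels), "R" (3x3) and "t" (3): a world point X has camera coordinates R X + t. Camera axes: x right, y down, z forward; pixel columns grow to the right and rows downward; lengths in mm; the calibration is good to about 2 mm. A picture is of the moment at which its call begins. camera_info takes no time and is no camera call.
A pose or a line that the arm cannot do raises env.Unreachable and nothing moves.
- env.finish_job(): hands the job in, once; it reports no verdict.
Trained networks look in the newest picture that a camera, given by its name, has taken for a name from the list of things; names that differ only in an ending like _2 or _b are one class to them, and where a whole thing is asked for, a point or a joint stands for the part that bears it (a point fixed in the world has none). Each returns a list of dicts, best first, with "conf" (0 to 1); they miss things now and then, are a little off and sometimes report something else, mostly with a low value. They report only what shows in the picture. A call takes as long as a camera call.
- env.recognise(camera, label): "box" ([left, top, right, bottom] as shares, 0 to 1, of the picture: columns of its width, rows of its height, round what is visible of it).
Readings, each from a call of its own:
- env.read_time_s(): time.
- env.read_q(): joint angles.
- env.read_joint_vel(): joint speeds.
- env.read_tau(): joint torques, N m.
- env.read_tcp_pos(): TCP position.
- env.read_ee_rot(): TCP orientation.
- env.read_contact_force(): force on the tool from outside, world axes, zero at the start.
- env.read_moment(): the same for the moment, N m.
- env.read_grip_width(): finger opening in mm.
Only numpy, scipy, OpenCV 4.12 (cv2) and the standard library are available. Lean on these libraries where they do the work, as an engineer would, in place of code of your own. Each camera call takes 0.05 s, during which the arm holds its last target.

TASK

The cover is off the tube mixer and its return spring has come off. Take the blue spring puller from the tool holder, put its tip into the yellow eye at the end of the spring, and with it stretch the spring and swing it round until the hook has caught over the red-capped post and holds by the spring's own pull. Then draw the puller out and stand it back in its place in the holder; never touch the spring's hook end with the gripper itself.

Things in the scene. Friction and masses are not known exactly. Their poses are not given: they have to be found in the camera images.
- puller: Spring puller, 0.15 kg, upright in one hole of the holder; orange and green tools of the same outline stand in the others. Origin: lowest point; z up its axis; round, yaw is free. Upward: ball tip 10 mm dia, shank 8 mm dia to 52 mm, collar 48 mm dia 52-57 mm, round blue handle 26 mm dia 57-125 mm (grip it near 90 mm). In the holder its tip is 10 mm above the bench.
- hook_end: Spring's moving end, 7 mm wire lying level. Origin: centre of the yellow closed eye (26 mm inside, 40 outside; centre 14 mm above deck, open below). x: along the spring, away from the stud; y: left; z up. It turns freely about the stud and stretches along x up to 100 mm: 0.8 N plus 80 N/m. At the start it is slack, eye 174.5 mm from the stud, 20 to 55 degrees off the post on its -y side.
- hook_seat (a point): Point in the hook, 26 mm behind the eye's centre, where the seated post's axis lies; axes as hook_end. The hook is a half ring of 14.5 mm inside radius; its leg runs 18 mm to the -y side back to 64 mm behind this point, its short prong ends 14 mm behind, 21 mm to +y. The post enters from +y, behind the prong: stretch until this point is 25 to 50 mm (best 40) past the post, swing to +y, ease back.
- stud (a point): Axis of the fixed 20 mm steel stud on which the spring pivots, at the height of the spring's wire, 14 mm above the deck. The spring always points straight away from it; from stud to post is 173 to 197 mm.
- post: Fixed anchor post: steel pin 12 mm dia, 30 mm tall, red cap 15 mm dia, upright on the mixer's grey deck. Origin: centre of its foot, on the deck, which is level, 40 mm above the bench. Nothing on the deck rises more than 30 mm above it.
- holder: Fixed white tool holder block, 240 (x) by 70 (y) by 62 mm tall; origin: centre of its underside on the bench; z up. Three round through-holes, 29 mm dia, at x = -80, 0, +80 mm, y = 0. A tool stands in a hole with its collar lying on the block's top; the puller's place is the hole it starts in.

How it is judged:
By the outcome, as a careful person would: the job done as asked, in the order asked, and still so for the second after the job is handed in, with the robot touching nothing.
It also fails if it takes over 51 s, if anything falls off the work surface, if the arm or the gripper's body presses on something with over 40 N, if the wrist force passes 120 N, or if a joint passes its speed limit or range.

## Working session

There is one attempt and no reset: what is moved stays moved. The work goes in short steps, each a Python script; the robot and the scene stay as the last script left them, time stands still between calls to the robot, and variables do not carry over. Pictures are saved under pics/ and viewed, and the job is handed in when it is done.

```bash
ls; mkdir -p pics; python3 - <<'E'
from cell import env
import cv2
for n in ("side","top"):
    im=env.get_image(n); cv2.imwrite(f"pics/{n}0.png",im[:,:,::-1])
    c=env.camera_info(n); print(n,c)
    for l in ("puller","hook_end","stud","post","holder"):
        try: print(l,env.recognise(n,l)[:3])
        except Exception as e: print(l,e)
print(env.read_time_s(),env.read_ee_rot(),env.read_tcp_pos(),env.tip_extent)
E
```

```text
pics
side {'camera_matrix': array([[479.97511789,   0.        , 330.29259638],
       [  0.        , 479.97511789, 241.34541912],
       [  0.        ,   0.        ,   1.        ]]), 'R': array([[ 0.74942793, -0.66200736,  0.01020021],
       [-0.41985175, -0.48709434, -0.76580912],
       [ 0.51193974,  0.56963617, -0.64298705]]), 't': array([-404.31833321,  309.41145155,  489.44541671])}
puller [{'box': [0.4009, 0.3038, 0.4362, 0.3881], 'conf': 0.93}]
hook_end [{'box': [0.5333, 0.5473, 0.7108, 0.5975], 'conf': 0.85}, {'box': [0.263, 0.3494, 0.4634, 0.5658], 'conf': 0.62}]
stud [{'box': [0.4061, 0.4823, 0.8641, 0.9663], 'conf': 0.63}]
post [{'box': [0.5764, 0.6821, 0.6091, 0.7338], 'conf': 0.52}]
holder [{'box': [0.2641, 0.3508, 0.4642, 0.5646], 'conf': 0.64}]
top {'camera_matrix': array([[434.07793147,   0.        , 323.24073353],
       [  0.        , 434.07793147, 238.3526774 ],
       [  0.        ,   0.        ,   1.        ]]), 'R': array([[ 0.02602211, -0.99952838,  0.01630575],
       [-0.99871251, -0.02670446, -0.04312988],
       [ 0.04354497, -0.01516242, -0.9989364 ]]), 't': array([ 36.23967111, 570.42919642, 802.54446253])}
puller [{'box': [0.2969, 0.4152, 0.3539, 0.4806], 'conf': 0.92}, {'box': [0.5377, 0.2825, 0.7766, 0.7202], 'conf': 0.17}]
hook_end [{'box': [0.5625, 0.3785, 0.6736, 0.5367], 'conf': 0.69}]
stud [{'box': [0.5411, 0.2825, 0.7761, 0.7183], 'conf': 0.62}]
post []
holder [{'box': [0.2936, 0.4046, 0.4039, 0.6983], 'conf': 0.92}]
0.6 [6.53045431e-01 3.07296286e+00 5.31578728e-05] [213.49107323 479.62515416 245.2999192 ] 14.0
```

View pics/side0.png

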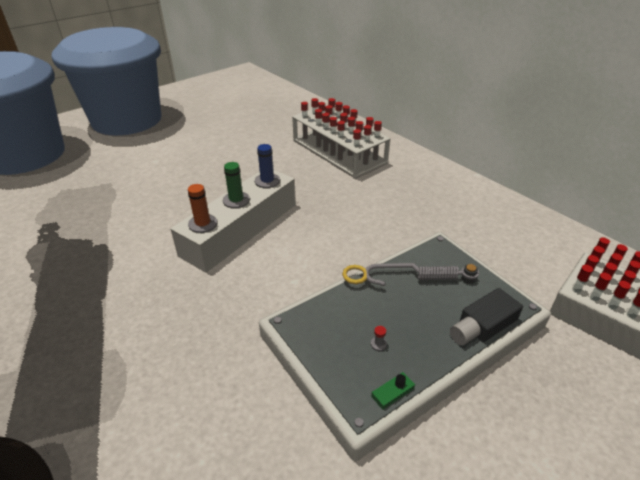

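View pics/top0.png

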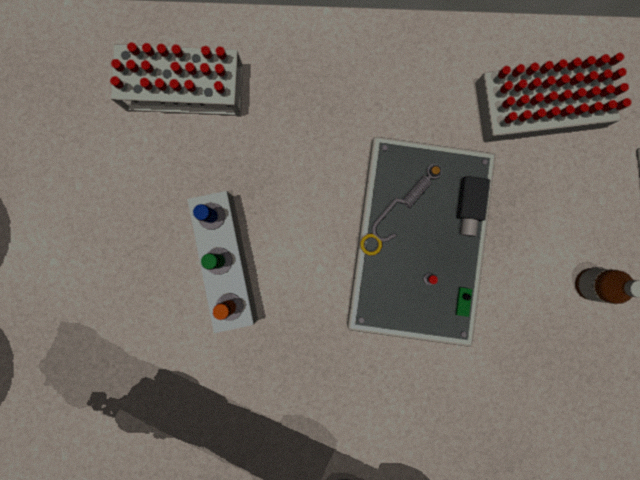

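The side view shows the puller at (265,165), the eye at (355,273), the post cap at (380,331) and the stud at (470,270). In the top view they are at (205,213), (371,244), (432,280) and (434,171). Next I'll zoom in to measure more exactly.

```bash
python3 - <<'E'
import cv2,numpy as np
s=cv2.imread("pics/side0.png");t=cv2.imread("pics/top0.png")
a=cv2.resize(s[235:375,330:490],None,fx=5,fy=4.28,interpolation=cv2.INTER_CUBIC)
a=cv2.resize(s[240:360,330:490],(800,600),interpolation=cv2.INTER_CUBIC);cv2.imwrite("pics/s1.png",a)
a=cv2.resize(t[150:300,340:500],(640,600),interpolation=cv2.INTER_CUBIC);cv2.imwrite("pics/t1.png",a)
a=np.hstack([cv2.resize(s[130:270,170:310],(400,400)),cv2.resize(t[190:340,180:260],(213,400))]);cv2.imwrite("pics/h1.png",a)
E
```

```text
(no output)
```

View pics/s1.png

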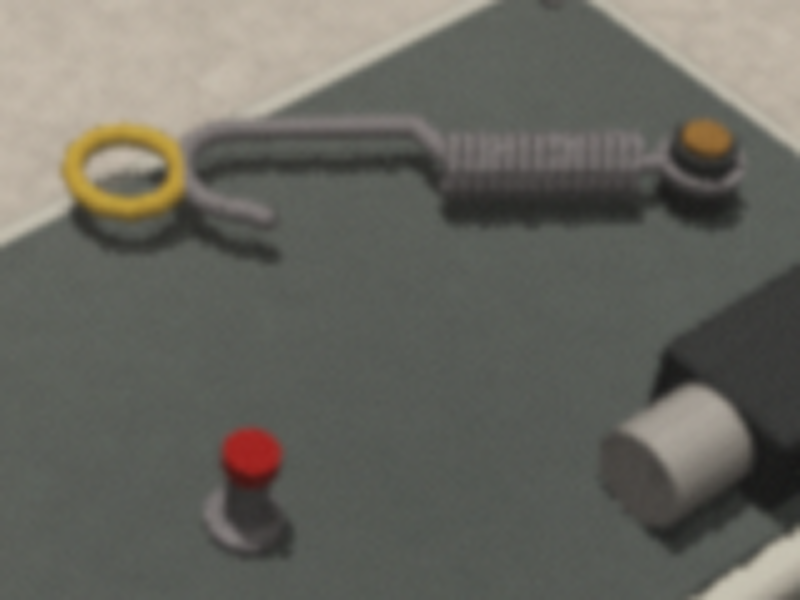

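View pics/t1.png

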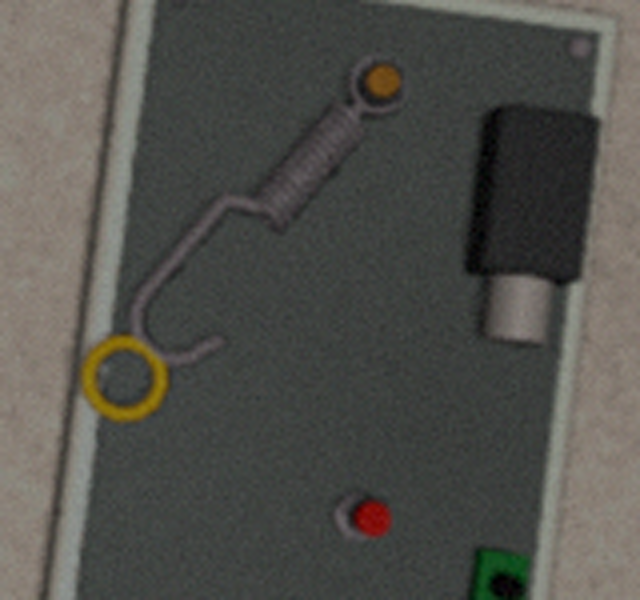

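View pics/h1.png

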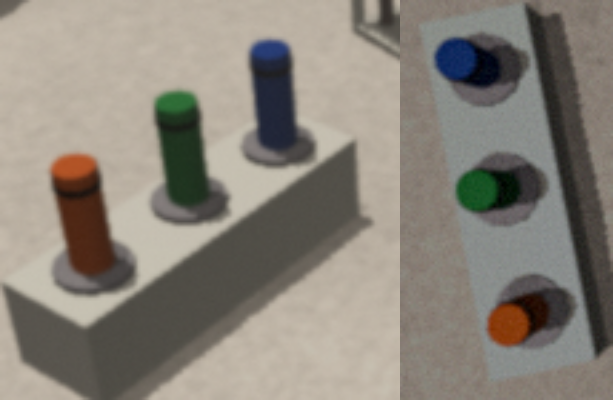

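```bash
cat > h.py <<'E'
import numpy as np,cv2
from cell import env
C={n:env.camera_info(n) for n in("side","top")}
def P(n): return C[n]["camera_matrix"]@np.c_[C[n]["R"],C[n]["t"]]
def tri(s,t):
    X=cv2.triangulatePoints(P("side"),P("top"),np.array(s,float).reshape(2,1),np.array(t,float).reshape(2,1))
    return (X[:3]/X[3]).ravel()
def atz(n,p,z):
    c=C[n];d=c["R"].T@np.linalg.solve(c["camera_matrix"],[p[0],p[1],1]);o=-c["R"].T@c["t"]
    return o+d*(z-o[2])/d[2]
def proj(n,X):
    x=P(n)@np.r_[X,1];return x[:2]/x[2]
E
python3 - <<'E'
from h import *
np.set_printoptions(precision=1,suppress=True)
pts=dict(eye=((355.2,274),(371.25,244.5),54),cap=((380.4,330),(433.1,279.4),70),stud=((471.2,267.5),(435.6,170.2),60),
blue=((264.5,146.8),(201.4,212.1),135),green=((232,166.4),(209.2,261.2),135),orange=((196.6,188.5),(220.9,311.5),135))
for k,(s,t,z) in pts.items():
    X=tri(s,t);print(k,X,"reproj",proj("side",X)-s,proj("top",X)-t,"atz",atz("side",s,z)[:2],atz("top",t,z)[:2])
# colour segmentation
for n in("side","top"):
    im=cv2.imread(f"pics/{n}0.png");h=cv2.cvtColor(im,cv2.COLOR_BGR2HSV)
    for nm,lo,hi,roi in(("yellow",(20,120,100),(35,255,255),None),("red",(0,150,90),(6,255,255),None)):
        m=cv2.inRange(h,lo,hi);k,l,st,ce=cv2.connectedComponentsWithStats(m)
        for i in range(1,k):
            if st[i,4]>40 and 330<ce[i][0]<490 and 160<ce[i][1]<350: 
                print(n,nm,st[i],ce[i]); 
                if nm=="yellow": print(cv2.fitEllipse(np.argwhere(l==i)[:,::-1].astype(np.float32)))
E
```

```text
eye [558.8 -33.8  55.1] reproj [-0.  0.] [ 0. -0.] atz [559.7 -33. ] [558.8 -33.9]
cap [ 500.3 -141.1   70. ] reproj [ 0. -0.] [-0.  0.] atz [ 500.2 -141.2] [ 500.3 -141.1]
stud [ 693.5 -144.3   64.3] reproj [-0.1  0. ] [ 0. -0.] atz [ 698.  -142.1] [ 694.3 -145.4]
blue [600.5 247.5 136.1] reproj [-0.1  0. ] [ 0.1 -0.1] atz [601.7 249.1] [600.5 247.9]
green [523.2 232.9 133.1] reproj [-0.2 -0. ] [ 0.1 -0.2] atz [521.9 229.8] [522.9 232.6]
orange [444.6 211.3 133.9] reproj [-0.3 -0. ] [ 0.2 -0.3] atz [444.2 209.5] [444.3 211.3]
side yellow [343 265  24  19 219] [354.6 274.3]
((354.6549377441406, 273.7818298339844), (16.076353073120117, 21.452150344848633), 94.65519714355469)
side red [375 326  11  10  85] [379.9 330.3]
top yellow [360 234  22  21 188] [370.3 244.4]
((370.66790771484375, 244.15777587890625), (18.457881927490234, 19.097990036010742), 125.35425567626953)
top red [429 276   9   8  48] [433.1 279.4]
```

```bash
python3 - <<'E'
from h import *
np.set_printoptions(precision=1,suppress=True)
t=cv2.imread("pics/top0.png")
cor=[atz("top",p,62) for p in((187.5,198.3),(227.6,191.9),(252.8,323.9),(214.5,332.5))]
for c in cor: print(c)
print("ctr",np.mean(cor,0))
for u,v in((86,70),(103,188),(135,312)): print("collar",atz("top",(180+u/2.667,190+v/2.667),67))
a=cv2.resize(t[185:245,175:255],(800,600),interpolation=cv2.INTER_CUBIC);cv2.imwrite("pics/t2.png",a)
s=cv2.imread("pics/side0.png")
a=cv2.resize(s[130:220,220:340],(800,600),interpolation=cv2.INTER_CUBIC);cv2.imwrite("pics/s2.png",a)
E
```

```text
[631.2 292.6  62. ]
[644.5 222.7  62. ]
[414.7 170.8  62. ]
[398.3 236.7  62. ]
ctr [522.2 230.7  62. ]
collar [600.3 246.9  67. ]
collar [523.5 233.   67. ]
collar [443.7 209.4  67. ]
```

View pics/t2.png

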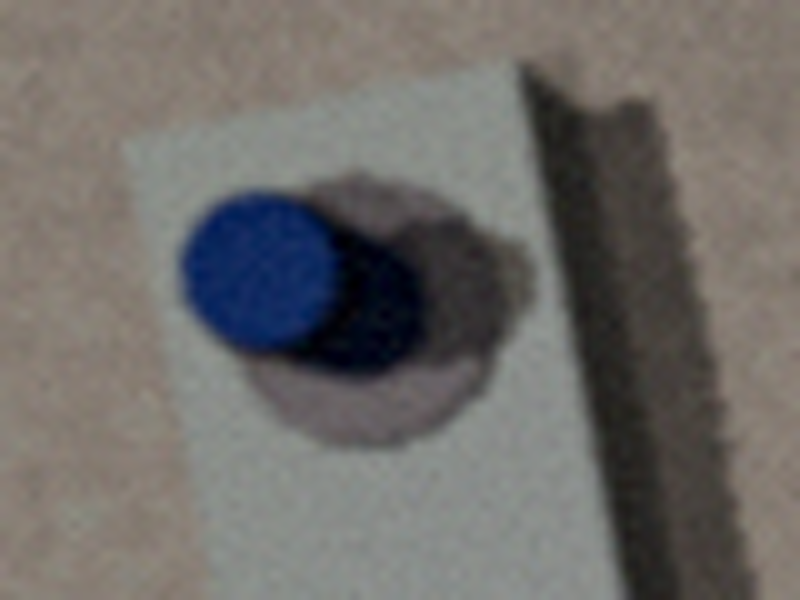

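View pics/s2.png

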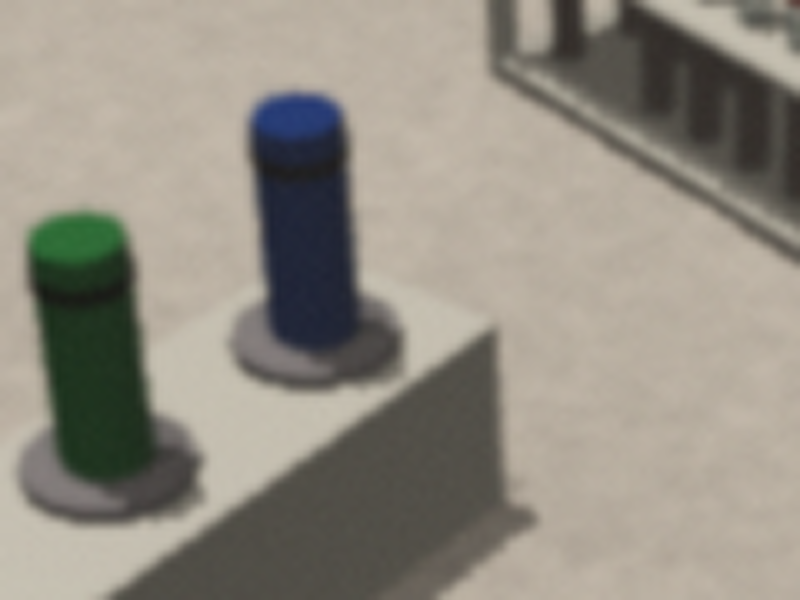

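```bash
cat >> h.py <<'E'
from scipy.spatial.transform import Rotation as Ro
def ori(deg): return (Ro.from_euler('z',deg,degrees=True)*Ro.from_euler('x',180,degrees=True)).as_rotvec()
def snap(tag):
    for n in("side","top"): cv2.imwrite(f"pics/{n}_{tag}.png",env.get_image(n)[:,:,::-1])
E
python3 - <<'E'
from h import *
np.set_printoptions(precision=2,suppress=True)
X=(600.4,247.8)
for y in (13.1,-166.9): print(y,env.solve_ik([*X,250],ori(y)),env.solve_ik([*X,95],ori(y)))
for y in (80,-100,30,-10): print(y,env.solve_ik([559,-33.5,134],ori(y)),env.solve_ik([425,-140,134],ori(y)),env.solve_ik([559,-33.5,250],ori(y)))
E
```

```text
13.1 [ 0.39  0.37  0.29  1.49  0.   -2.98] [ 0.39  0.4  -0.02  1.16  0.   -2.98]
-166.9 [0.39 0.37 0.29 1.49 0.   0.16] [ 0.39  0.4  -0.02  1.16  0.    0.16]
80 [-0.06  0.21 -0.18  1.18  0.    1.69] [-0.32  0.01 -0.41  1.15  0.    1.43] [-0.06  0.19  0.05  1.43  0.    1.69]
-100 [-0.06  0.21 -0.18  1.18  0.   -1.46] [-0.32  0.01 -0.41  1.15  0.   -1.71] [-0.06  0.19  0.05  1.43  0.   -1.46]
30 [-0.06  0.21 -0.18  1.18  0.    2.56] [-0.32  0.01 -0.41  1.15  0.    2.3 ] [-0.06  0.19  0.05  1.43  0.    2.56]
-10 [-0.06  0.21 -0.18  1.18 -0.   -3.03] [-0.32  0.01 -0.41  1.15 -0.    3.  ] [-0.06  0.19  0.05  1.43 -0.   -3.03]
```

```bash
python3 - <<'E'
from h import *
np.set_printoptions(precision=2,suppress=True)
o=ori(-166.9);X=(600.4,247.8)
env.goto([*X,250],o); env.line_to([*X,94],speed=150)
env.clamp(100); print(env.read_grip_width(),env.read_tcp_pos())
env.line_to([*X,250],speed=150)
snap("lift"); print(env.read_time_s(),env.read_contact_force(),env.read_grip_width())
E
```

```text
23.934927105335216 [600.68 248.    94.65]
5.325 [ 0.22 -0.94 -1.62] 24.387872885245347
```

View pics/side_lift.png

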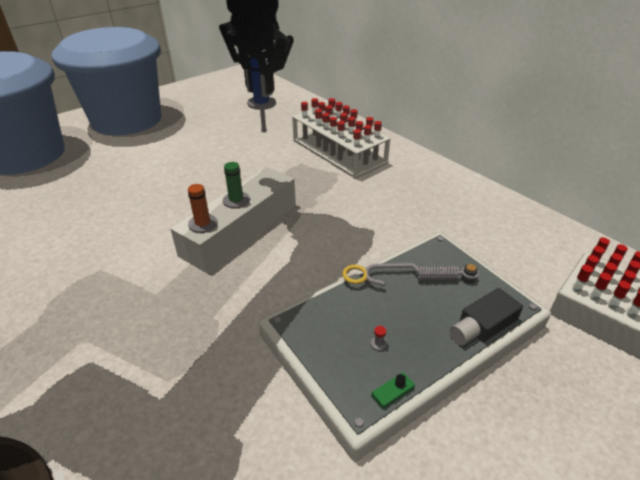

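The puller is held: its collar is at (262,103) and its tip at about (263,130). The spring hasn't moved. I'll move above the eye and check the tip there.

```bash
python3 - <<'E'
from h import *
np.set_printoptions(precision=2,suppress=True)
print(proj("side",[600.4,247.8,165]),proj("side",[600.4,247.8,219]))
E=(559.2,-33.7)
env.goto([*E,250],ori(80))
env.line_to([*E,84.65+72],speed=150)   # tip z 72
snap("above"); p=env.read_tcp_pos();print(env.read_time_s(),p)
for z in(72,77,124,127): print(z,proj("side",[p[0],p[1],z]),proj("top",[p[0],p[1],z]))
for n in("side","top"):
    a=cv2.imread(f"pics/{n}_above.png")
    a=a[215:305,310:430] if n=="side" else a[195:285,310:430]
    cv2.imwrite(f"pics/{n}_above_z.png",cv2.resize(a,(800,600),interpolation=cv2.INTER_CUBIC))
E
```

```text
[262.95 131.88] [260.34 102.21]
7.5583 [560.03 -33.64 158.02]
72 [356.22 265.34] [372.43 243.47]
77 [356.37 262.85] [372.8  243.38]
124 [357.88 238.3 ] [376.58 242.47]
127 [357.98 236.66] [376.84 242.4 ]
```

View pics/side_above_z.png

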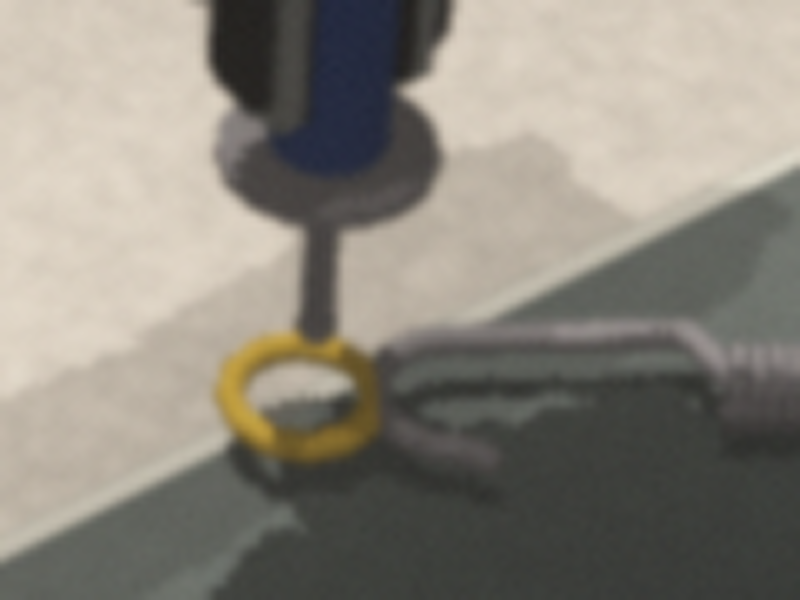

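View pics/top_above_z.png

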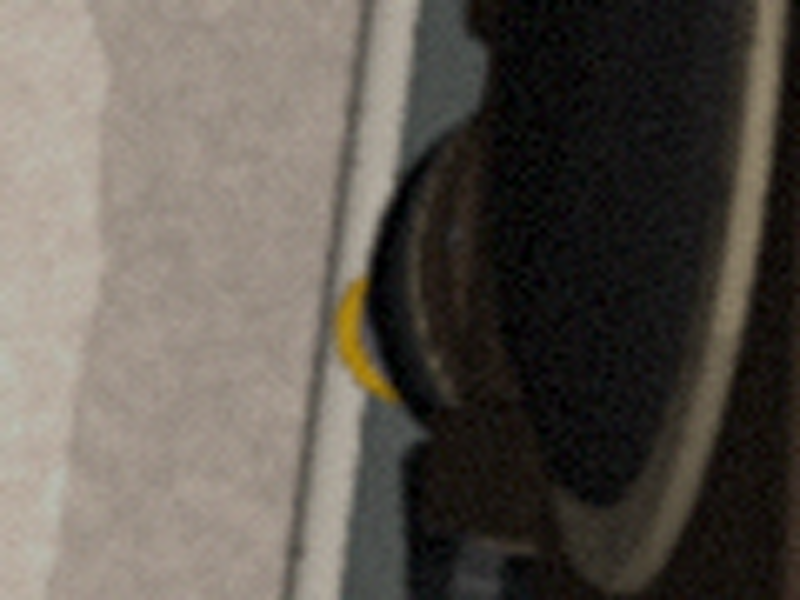

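The tip is at about (357.5,266) in the side view. That's roughly 1.5 px right of the eye's axis, whose centre is at (355,274). I'll shift slightly and lower under force guard.

```bash
python3 - <<'E'
from h import *
np.set_printoptions(precision=2,suppress=True)
E=(557.8,-32.4)
env.line_to([*E,84.65+72],speed=60)
print(env.line_to([*E,84.65+44.5],speed=40,stop_force=4))
snap("in"); p=env.read_tcp_pos();print(env.read_time_s(),p,env.read_contact_force())
a=cv2.imread("pics/side_in.png")[215:305,310:430]
cv2.imwrite("pics/side_in_z.png",cv2.resize(a,(800,600),interpolation=cv2.INTER_CUBIC))
E
```

```text
False
8.7417 [558.05 -32.4  129.5 ] [ 0.05 -0.25 -1.47]
```

View pics/side_in_z.png

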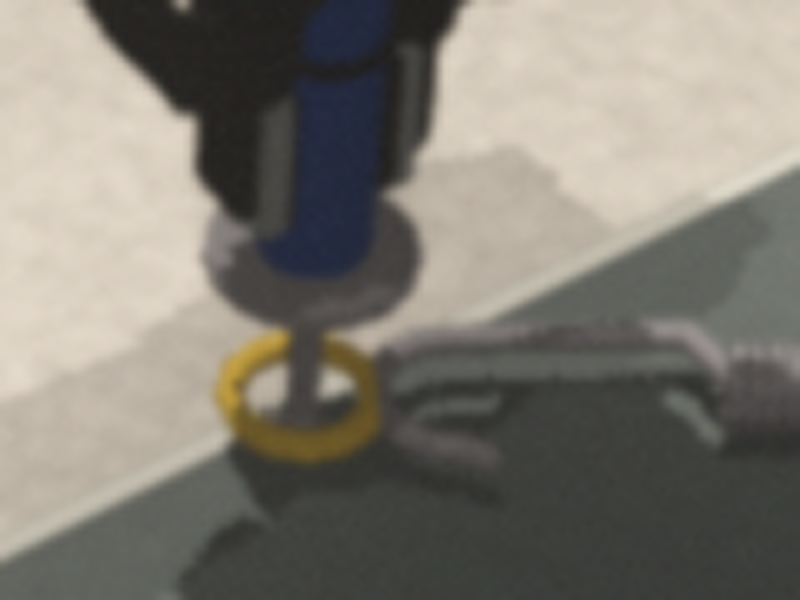

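The tip is inside the eye, with the shank at about (305,370) in the zoomed view. Next I'll stretch and swing partway.

```bash
cat >> h.py <<'E'
S=np.array([693.5,-144.3]);PO=np.array([500.3,-141.1]);OFF=np.array([1.,-1.])
def tip(a,r): return S+r*np.array([np.cos(np.radians(a)),np.sin(np.radians(a))])
def tcp(a,r,z=129.15): return [*(tip(a,r)-OFF),z]
E
python3 - <<'E'
from h import *
np.set_printoptions(precision=2,suppress=True)
for a,r in((142,186),(152,212),(160,245),(164,268)):
    env.line_to(tcp(a,r),speed=60); print(env.read_tcp_pos(),env.read_contact_force())
snap("pull"); print(env.read_time_s())
a=cv2.imread("pics/side_pull.png")[200:380,260:500]
cv2.imwrite("pics/side_pull_z.png",cv2.resize(a,(800,600),interpolation=cv2.INTER_CUBIC))
E
```

```text
[545.69 -28.76 129.44] [ 1.06 -0.84 -1.37]
[505.59 -43.85 129.3 ] [ 2.69 -0.49 -1.9 ]
[462.04 -59.91 129.56] [ 4.81 -1.94 -1.78]
[435.37 -69.85 129.83] [ 7.65 -2.14 -2.4 ]
11.625
```

View pics/side_pull_z.png

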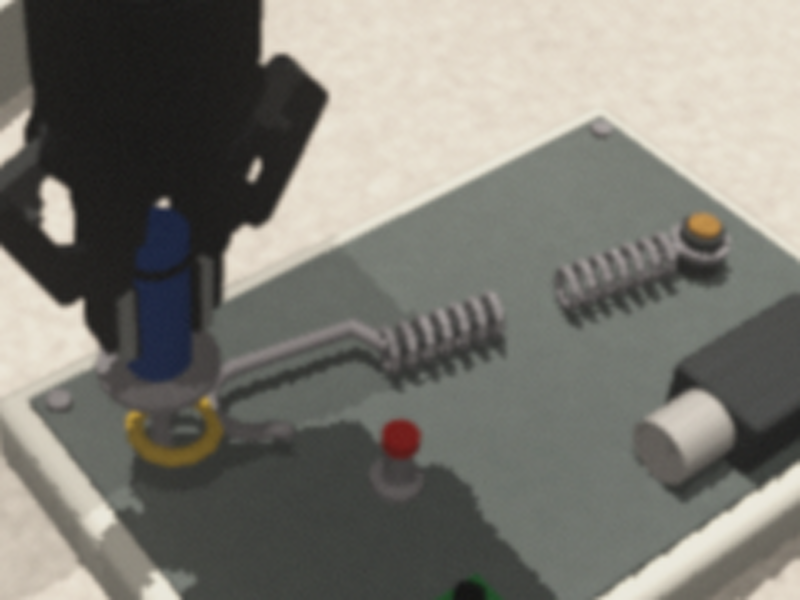

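View pics/top_pull.png

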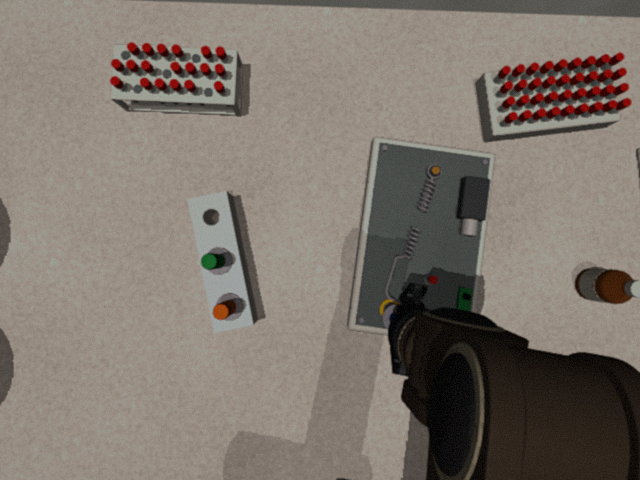

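The spring is stretched with 7.9 N, and the side view shows the eye on the shank at about (310,330). The vacated hole shows at (211,216) in the top view. Now the swing.

```bash
python3 - <<'E'
from h import *
np.set_printoptions(precision=2,suppress=True)
for a in(169,174,178,179.3):
    env.line_to(tcp(a,268.5),speed=60); print(env.read_tcp_pos(),env.read_contact_force())
snap("sw"); print(env.read_time_s())
a=cv2.imread("pics/side_sw.png")[220:400,280:520]
cv2.imwrite("pics/side_sw_z.png",cv2.resize(a,(800,600),interpolation=cv2.INTER_CUBIC))
E
```

```text
[429.62 -92.38 129.79] [ 7.3  -1.4  -1.89]
[ 426.25 -115.32  129.79] [ 7.51 -0.46 -2.5 ]
[ 424.99 -133.83  129.76] [ 8.12  0.37 -2.34]
[ 424.87 -139.82  129.76] [ 8.11  0.37 -2.21]
13.5167
```

View pics/side_sw_z.png

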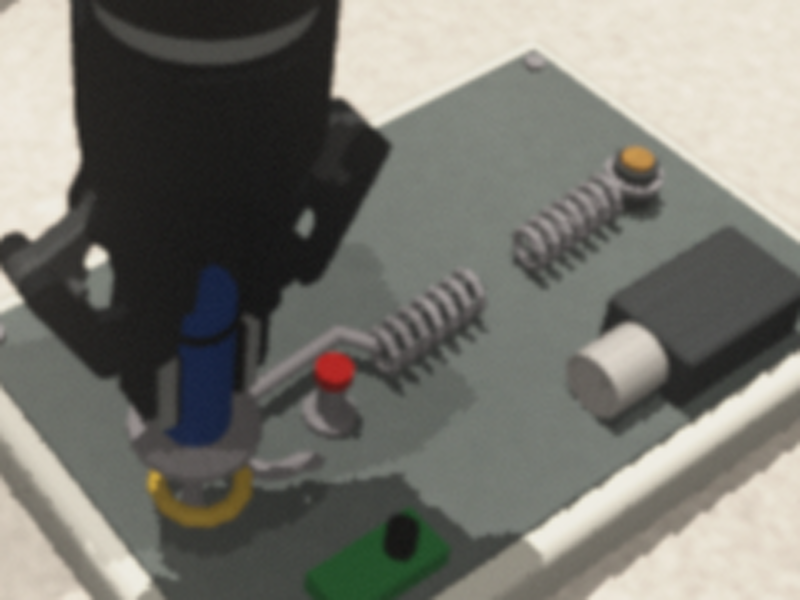

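The post cap at (335,370) lies between the leg and the prong, whose end is at (318,458). The hook is past it, so I'll ease back.

```bash
python3 - <<'E'
from h import *
np.set_printoptions(precision=2,suppress=True)
for r in(250,238,232,227,222):
    env.line_to(tcp(179.05,r),speed=50); print(r,env.read_tcp_pos(),env.read_contact_force())
snap("ease"); print(env.read_time_s())
a=cv2.imread("pics/side_ease.png")[220:400,280:520]
cv2.imwrite("pics/side_ease_z.png",cv2.resize(a,(800,600),interpolation=cv2.INTER_CUBIC))
E
```

```text
250 [ 442.97 -138.68  129.49] [ 6.82 -1.17 -1.95]
238 [ 455.11 -139.08  129.29] [ 6.2  -0.18 -1.27]
232 [ 461.28 -139.31  129.21] [ 5.62  0.26 -1.77]
227 [ 465.6  -139.4   128.91] [ 3.4   0.24 -1.29]
222 [ 469.81 -139.5   128.63] [ 0.13  0.75 -1.97]
15.2917
```

View pics/side_ease_z.png

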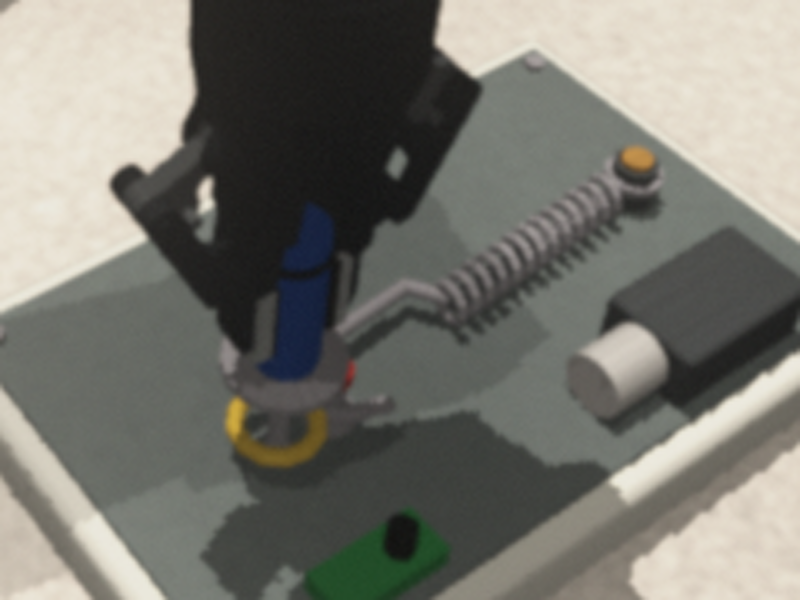

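The force has dropped to about 0, so the post now carries the spring. The shank at (282,430) sits near the middle of the eye, and I'll lift straight out.

```bash
python3 - <<'E'
from h import *
np.set_printoptions(precision=2,suppress=True)
p=tcp(179.05,222)
print(env.line_to([p[0],p[1],160],speed=50,stop_force=6),env.read_contact_force())
env.line_to([p[0],p[1],250],speed=150)
snap("out"); print(env.read_time_s(),env.read_tcp_pos())
a=cv2.imread("pics/side_out.png")
cv2.imwrite("pics/side_out_z.png",cv2.resize(a[240:390,300:500],(800,600),interpolation=cv2.INTER_CUBIC))
cv2.imwrite("pics/side_out_p.png",cv2.resize(a[130:310,260:500],(800,600),interpolation=cv2.INTER_CUBIC))
E
```

```text
False [ 0.29  0.64 -1.96]
16.9083 [ 469.95 -139.46  248.6 ]
```

View pics/side_out_z.png

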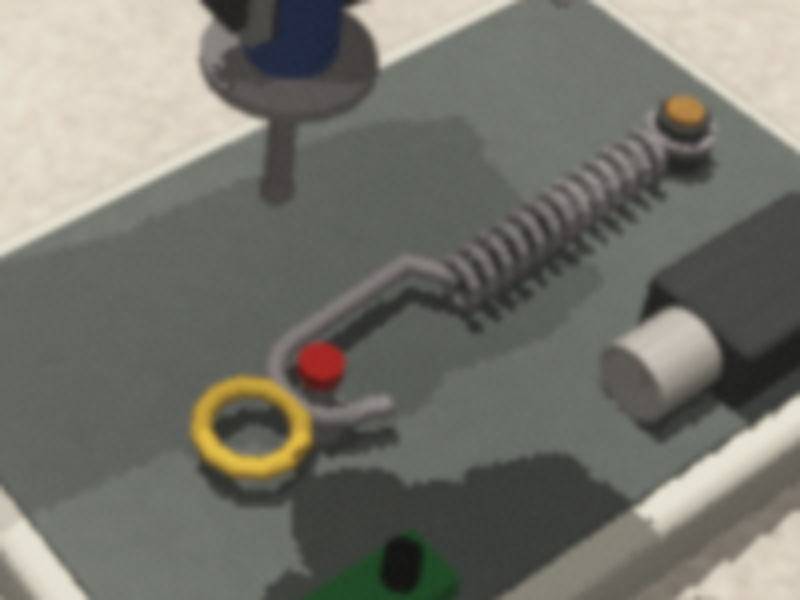

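View pics/side_out_p.png

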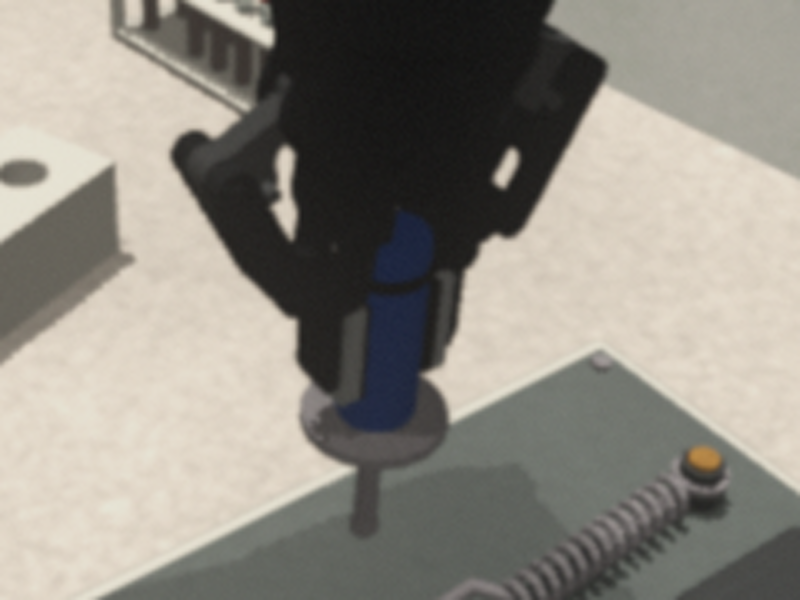

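The hook is seated over the post: the cap is at (320,365) inside the hook and the coil is still stretched. The puller came out with a slight tilt. I'll move above the hole and compare the tip with it there.

```bash
python3 - <<'E'
from h import *
np.set_printoptions(precision=2,suppress=True)
im=cv2.imread("pics/top_pull.png");g=cv2.cvtColor(im,cv2.COLOR_BGR2GRAY)[200:235,195:228]
m=(g<95).astype(np.uint8);k,l,st,ce=cv2.connectedComponentsWithStats(m)
for i in range(1,k):
    if st[i,4]>60: print(st[i],ce[i]+[195,200],atz("top",ce[i]+[195,200],62))
print(proj("side",[470,-139.5,164]))
H=(600.4,248.)
env.goto([*H,250],ori(-166.9))
env.line_to([*H,175],speed=120)
env.dwell(.3)
snap("ret"); p=env.read_tcp_pos();print(env.read_time_s(),p)
t=p[2]-84.65; print("tip z",t,proj("side",[p[0],p[1],t]),proj("side",[p[0],p[1],t+54.5]),proj("side",[600.4,248,62]), proj("top",[p[0],p[1],t]))
for n in("side","top"):
    a=cv2.imread(f"pics/{n}_ret.png")
    a=a[110:215,205:345] if n=="side" else a[165:270,150:290]
    cv2.imwrite(f"pics/{n}_ret_z.png",cv2.resize(a,(800,600),interpolation=cv2.INTER_CUBIC))
E
```

```text
[  8   9  16  16 200] [210.5  216.62] [600.01 251.13  62.  ]
[367.22 289.28]
19.6 [600.52 248.08 175.35]
tip z 90.70194131612365 [266.15 168.78] [263.81 142.06] [267.29 182.06] [208.2  214.79]
```

View pics/side_ret_z.png

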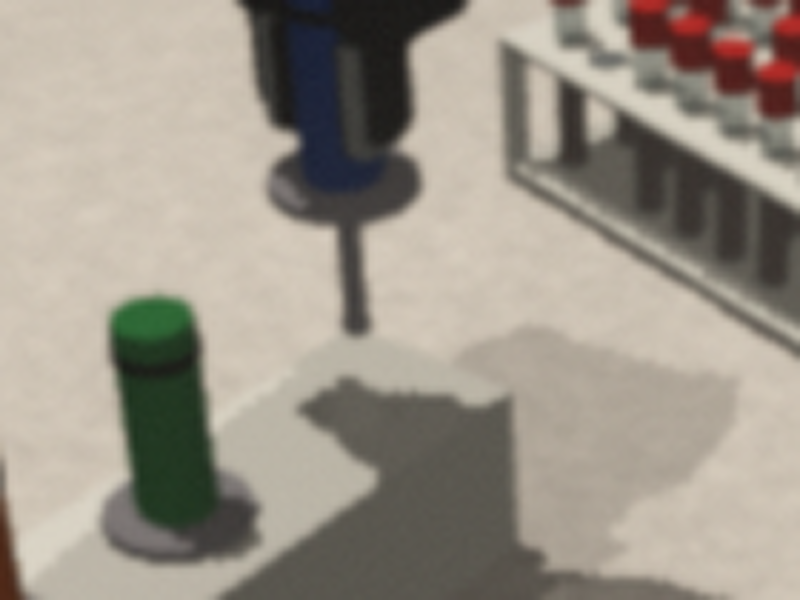

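View pics/top_ret_z.png

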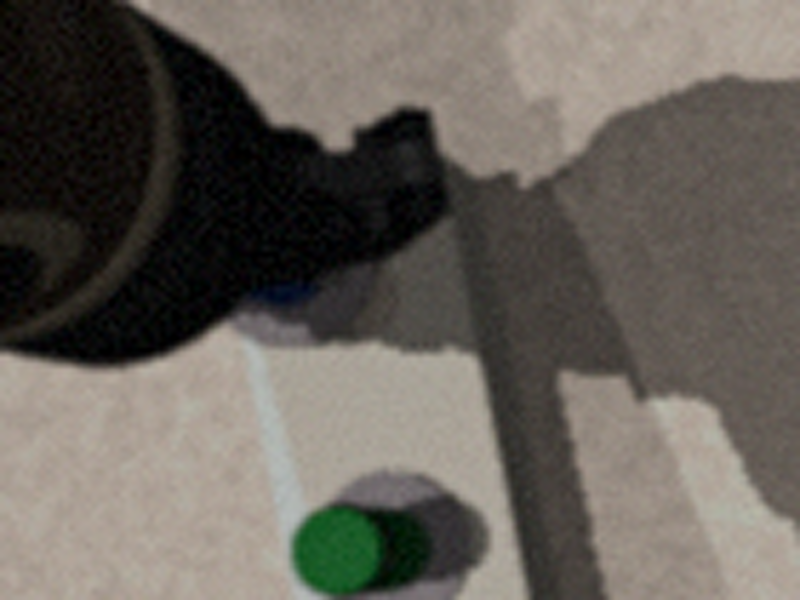

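The tip at (267.5,168) is about 1.3 px right of nominal, and the hole is slightly left of my first estimate. I'll correct for both and lower under force guard.

```bash
python3 - <<'E'
from h import *
np.set_printoptions(precision=2,suppress=True)
H=(598.3,251.)
env.line_to([*H,175],speed=50)
print(env.line_to([*H,110],speed=80,stop_force=6),env.read_tcp_pos())
print(env.line_to([*H,93],speed=20,stop_force=5),env.read_tcp_pos(),env.read_contact_force())
snap("dn"); print(env.read_time_s())
a=cv2.imread("pics/side_dn.png")[110:215,205:345]
cv2.imwrite("pics/side_dn_z.png",cv2.resize(a,(800,600),interpolation=cv2.INTER_CUBIC))
E
```

```text
False [598.64 251.16 110.61]
True [598.09 250.9   94.66] [-0.67  0.22  4.43]
21.625
```

View pics/side_dn_z.png

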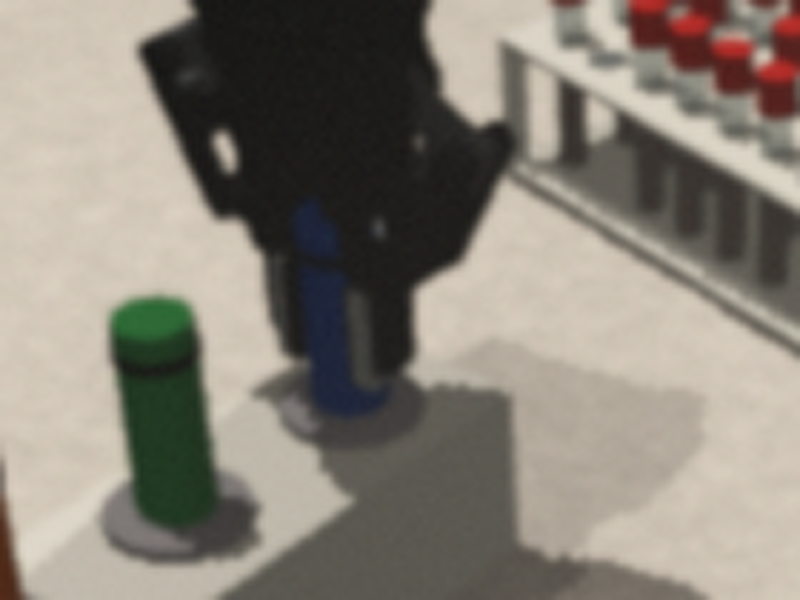

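The collar touched down at z = 94.66, the same height as when I picked it up. Releasing.

```bash
python3 - <<'E'
from h import *
np.set_printoptions(precision=2,suppress=True)
env.let_go(); env.line_to([598.3,251.,250],speed=120)
env.goto([330,400,300],ori(-166.9)); env.dwell(.5)
snap("fin"); print(env.read_time_s(),env.read_contact_force())
s=cv2.imread("pics/side_fin.png");t=cv2.imread("pics/top_fin.png")
cv2.imwrite("pics/fin_s.png",cv2.resize(s[130:370,180:500],(800,600),interpolation=cv2.INTER_CUBIC))
cv2.imwrite("pics/fin_t.png",cv2.resize(t[130:355,180:500],(800,562),interpolation=cv2.INTER_CUBIC))
E
```

```text
25.4833 [-0.41  0.48 -1.1 ]
```

View pics/fin_s.png

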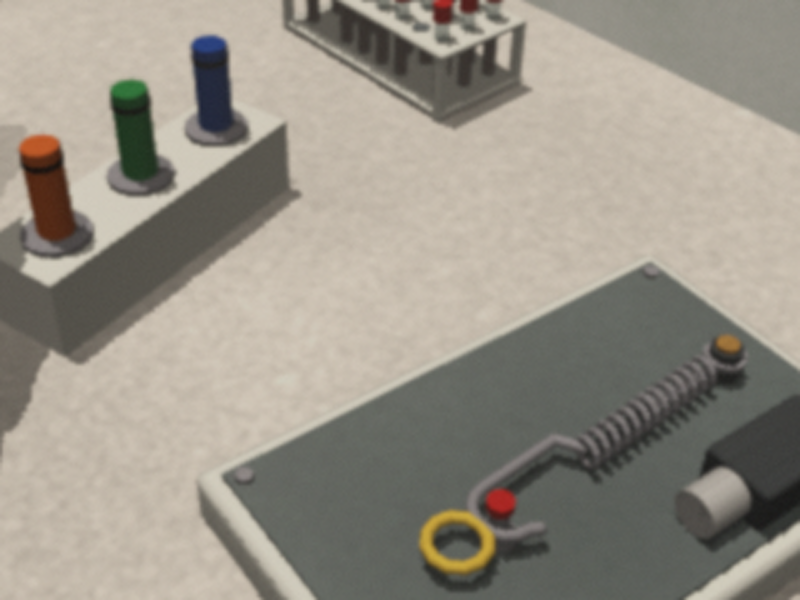

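View pics/fin_t.png

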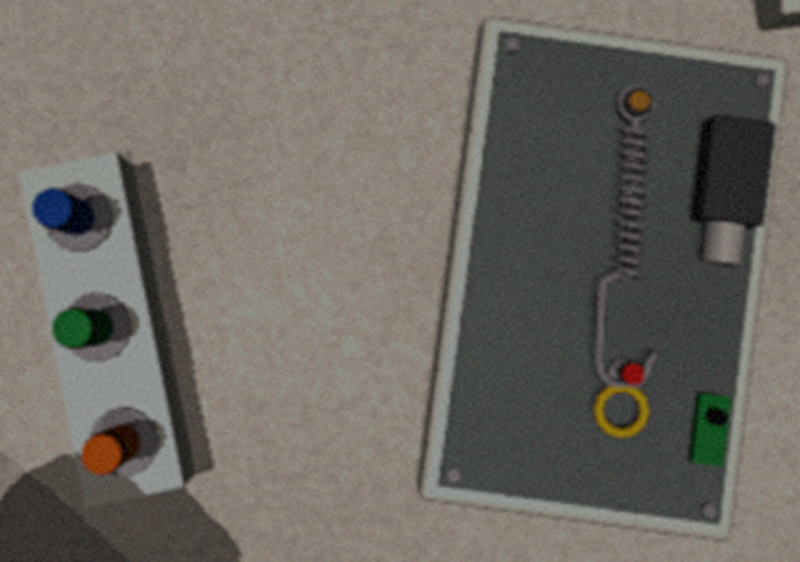

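Both views show the puller upright in its own hole and the hook round the post with the spring stretched. In the zoomed side view the puller is at (212,85) and the cap at (500,503). The robot is clear, so I'll hand in.

```bash
python3 -c "
from cell import env
env.finish_job();print(env.read_time_s())"
```

```text
the job is handed in; nothing more can be done
the job is handed in; nothing more can be done
```

The spring is back on its post, the puller is back in its own hole, and I handed the job in at about 25.5 s of the 51 s allowed.

**What I did:** I gripped the puller at its handle, put its tip in the eye and stretched the spring about 40 mm past the post. The force was about 8 N, close to the 7.6 N expected. I then swung it round, eased it onto the post and drew the puller straight out. The force on the tool had dropped to about 0 before I lifted, so the post was carrying the spring. The gripper itself never went near the hook end.

**Last checks:** Both cameras showed the hook round the post with the coil still stretched, and the puller upright with its collar on the holder. The arm was clear of everything.

**Disagreements:**
- **Puller tilt:** it tilted a few degrees in the grip under the spring's pull, leaving its tip about 2 mm off. I corrected for this before putting it back, and it stands straight.
- **Hole position:** my estimates of the hole's centre differed by 2–3 mm, within the hole's clearance.
- **Grip width:** it read 24 mm on the 26 mm handle, and I did not find out why.

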